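Shingle the glazed tiles in the display tray

ROBOT

A 7-joint arm with a two-finger parallel gripper is mounted at the origin on the work surface. World frame = base frame: x ahead of the robot, y to its left, z up, the work surface at z = 0. Lengths are in mm, angles in degrees, forces in N, time in s.
With the tool pointing down it reaches from about 425 to 825 mm from the base axis. Payload 3.6 kg.
Tool frame: the origin (TCP) lies between the finger pads; the fingertips stand 14 mm ahead of it and the grasp point (between the pads) lies 5 mm behind it; z points along the fingers, y is the line along which they close (so a half turn about z gives the same grasp; the last joint's range is limited). The gripper opens to 85 mm and grips with 20 to 120 N. Pads are 22 mm wide; open, the fingers measure 114 mm over their backs; the gripper's body (76 mm by 85 mm) begins 54 mm behind the grasp point. The pads swing forward as they close: fully open they stand 13 mm farther back than shut.
Start: joints at [61.736, 35.231, -0.722, 81.555, 0.464, 63.22, -2.315], TCP at [292.526, -580.424, 245.297] pointing down, gripper open.
Joint ranges: [-178.69, 178.69], [-17.37, 117.87], [-77.05, 75.6], [15.02, 138.74], [-78.02, 258.01], [0.78, 113.62], [-162.83, 162.83]. Speed limits (degrees/s): [159.86, 159.86, 180, 180, 180, 180, 180].

INTERFACE

Orientations are given as a 3x3 rotation matrix whose columns are the frame's x, y, z axes.
In Python, from workcell import bot gives the robot as it stands.
- The arm moves only by the tool shift_gripper, called as name(argument=value, ...) on one line, values as JSON. Schema: {"type":"object","properties":{"plan":{"type":"array","items":{"type":"array","items":{"type":"array","items":{"type":"number"},"minItems":6,"maxItems":6},"minItems":1,"maxItems":12},"minItems":1,"maxItems":1},"finger_gap":{"type":"number"},"only":{"type":"string"},"quiet":{"type":"boolean"},"lines":{"type":"string"}},"required":["plan"],"additionalProperties":false}. plan is a list that holds a single list of rows (three levels of brackets), with 1 to 12 rows, each of 6 numbers: dx, dy, dz in units of 50 mm, then a rotation vector rx, ry, rz in degrees; each row shifts and turns the commanded pose from where the row before left it, along the tool's axes as they then stand; what a row does not reach is not made up. A row lasts 1/8 s, in which the tool goes at most 62.5 mm and 10.7 degrees, less where a joint would pass 70% of its speed; a pose out of reach is approached as far as the arm can. finger_gap is the opening from 0.0 (shut) to 1.0 (fully open), set as the call begins (left out keeps the last). The fingers move at their own pace and stop on an object; the grip force is fixed at half the most. Time passes only in rows, so rows that do not move let the fingers close. The tool returns the time, the measured TCP pose, the force, the opening and the grip force at its end. only (a regular expression) keeps the lines of the reply that match it, lines (a string "A,B") keeps lines A to B, and quiet returns only ok. Input that does not fit is refused with a message, and nothing moves.
- bot.observe(): the state, without advancing time (a new reading comes with each control period).
- bot.capture(name): name is "scene" or "top" or "wrist"; returns a dict with "pixels" (480x640x3 uint8, blue, green, red), "vfov" (degrees; the focal length in pixels is half the picture's height over the tangent of half this angle, whatever the lens; pixels are square), "cx", "cy" (the principal point, pixels), "rvec" (rotation vector, rad) and "tvec" (3), from world to camera coordinates, as OpenCV has them. Camera axes: x right, y down, z forward; pixel columns grow to the right and rows downward; lengths in mm; the calibration is good to about 2 mm. The wrist camera is an equidistant fisheye: a pixel r from the principal point sees the ray r / f radians off the axis. A picture is of the moment at which its call begins. There is no depth.
- bot.finish_job(): hands the job in; it is judged then, once.
The state is a dict: "time": time; "joint_positions": joint angles; "qd": joint speeds; "joint_torque": joint torques, N m; "eef_pos": TCP position; "tcp_rot": TCP orientation; "ft_force": force on the tool from outside, world axes, zero at the start; "torque": the same for the moment, N m; "finger_gap": opening from 0.0 (shut) to 1.0 (fully open); "finger_force": force on a finger pad.
Only numpy, scipy, OpenCV 4.12 (cv2) and the standard library are available. Lean on these libraries where they do the work, as an engineer would, in place of code of your own. Each camera call takes 0.05 s, during which the arm holds its last target. There are 200 camera calls.

TASK

In the dark wooden display tray, leave the white tile lying as it is by the end stop, and lay first the blue and then the green tile after it in a straight shingled row down the middle of the tray. Each rests one end on the tile before it, overlapping it by about a third of a tile's length, and has its other end down on the tray floor. Set the tiles down, do not drop them; the yellow tile is not wanted.

Things in the scene. Friction and masses are not known exactly. Their poses are not given: they have to be found in the camera images.
- tray: Dark wooden tray fixed to the table, 300 mm long (x) by 130 wide (y). Origin: centre of its underside, on the table; floor top 8 mm above. Raised end stop with brass plate at its +x end, 10 mm thick, top 22 mm above the table; -x end open. Side lips 8 mm thick, tops 14 mm above the table, 114 mm of floor between. Its x points roughly to the robot's left.
- white_tile: Glazed ceramic tile lying flat, 100 mm long (x) by 46 wide (y) by 10 thick, about 0.1 kg, white with three grey diamonds. Origin: centre of its underside; z up. It lies loose in the tray, long side along the tray, within some 25 mm of the end stop. The row grows from it towards the tray's -x end.
- blue_tile: Glazed ceramic tile lying flat, 100 mm long (x) by 46 wide (y) by 10 thick, about 0.1 kg, blue with three white diamonds. Origin: centre of its underside; z up. It lies on the table to the robot's right. To be laid on the white tile, either end first.
- green_tile: Glazed ceramic tile lying flat, 100 mm long (x) by 46 wide (y) by 10 thick, about 0.1 kg, green with a white disc and two white bars. Origin: centre of its underside; z up. It lies on the table to the robot's right, where a yellow tile with three white dots, of the same size and not wanted, lies too. To be laid on the blue tile, either end first.

How it is judged (in metres and radians):
On the way:
1. the blue tile is laid down leaning on the white one and let go (horizontal distance between blue_tile and white_tile between 0.051 and 0.083 m and y of blue_tile in the frame of tray between -0.02 and 0.02 m and angle between the y axis of blue_tile and the y axis of tray, either way round below 0.2 rad and angle between blue_tile's own z axis and vertical between 0.06 and 0.28 rad and contact force between blue_tile and white_tile above 0.03 N and contact force between blue_tile and tray above 0.03 N and contact force between blue_tile and the fingers below 0.05 N and linear speed of blue_tile below 0.02 m/s and x of blue_tile in the frame of tray below 0.06 m and distance of white_tile from where it was at the start of the episode below 0.015 m and angle between white_tile's own z axis and vertical below 0.05 rad), for 0.2 s.
At the end, for the whole second after the job is handed in: White flat, within 15 mm of its start. Blue leans on white, green on blue: low end on the tray floor, centres 51 to 83 mm apart (overlap about a third), within 20 mm of the tray's centre line and 0.2 rad of its direction, tilted 0.06 to 0.28 rad, in row order. All released and at rest (all of step 1 and horizontal distance between green_tile and blue_tile between 0.051 and 0.083 m and y of green_tile in the frame of tray between -0.02 and 0.02 m and angle between the y axis of green_tile and the y axis of tray, either way round below 0.2 rad and angle between green_tile's own z axis and vertical between 0.06 and 0.28 rad and contact force between green_tile and blue_tile above 0.03 N and contact force between green_tile and tray above 0.03 N and contact force between green_tile and the fingers below 0.05 N and linear speed of each of green_tile, white_tile below 0.02 m/s and x of green_tile in the frame of tray below 0.01 m); the robot touches nothing.
It fails at once if the blue tile is let go (dropped or thrown) while more than 60 mm above the table (height (world z) of blue_tile above 0.06 m and contact force between blue_tile and the fingers below 0.02 N).
It fails at once if the green tile is let go (dropped or thrown) while more than 60 mm above the table (height (world z) of green_tile above 0.06 m and contact force between green_tile and the fingers below 0.02 N).
It also fails if it takes over 58 s, if anything falls off the work surface, if the arm or the gripper's body presses on something with over 40 N, if the wrist force passes 120 N, or if a joint passes its speed limit or range.

## Working session

There is one attempt and no reset: what is moved stays moved. The work goes in short steps, Python scripts to look and compute and a tool call to move; the robot and the scene stay as the last step left them, time stands still between calls to the robot, and variables do not carry over. Pictures are saved under pics/ and viewed, at most 10 in all, crops included, and the job is handed in when it is done.

```bash
ls; mkdir -p pics; python3 - <<'E'
from workcell import bot
import cv2
for n in("scene","top"):
    c=bot.capture(n);cv2.imwrite(f"pics/{n}0.png",c["pixels"]);print(n,c["vfov"],c["cx"],c["cy"],c["rvec"],c["tvec"])
s=bot.observe();print(s["time"],s["eef_pos"],s["tcp_rot"],s["finger_gap"],s["ft_force"])
E
```

```text
pics
workcell.py
scene 42.25588867614475 323.41091372774 247.33200112179216 [ 2.30400461  0.78167454 -0.27419803] [-409.2283261  -215.7728953  1243.98669055]
top 45.95838128418913 317.5224162448358 235.31434661843664 [ 2.21781741 -1.98891331  0.21404302] [-88.15453111 543.1949843  824.44730319]
0.1 [ 292.21853342 -579.87391924  244.26594304] [[ 8.93001423e-01  4.50052604e-01 -1.05432255e-03]
 [ 4.50053838e-01 -8.92999122e-01  2.02777136e-03]
 [-2.89053301e-05 -2.28530462e-03 -9.99997388e-01]] 0.9978444435767586 [0.66508466 0.3493326  0.67910795]
```

View pics/top0.png

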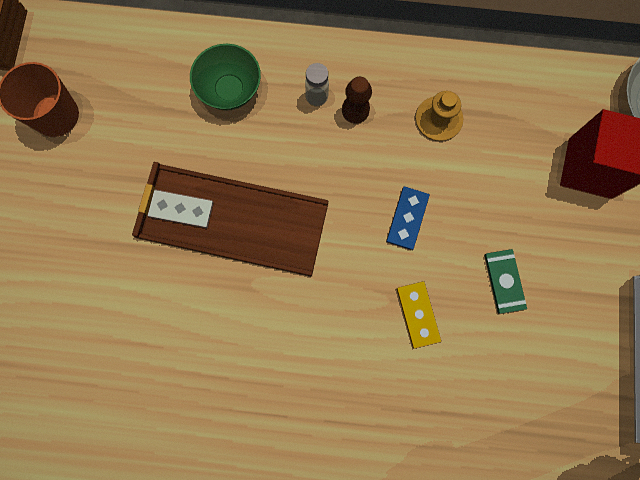

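View pics/scene0.png

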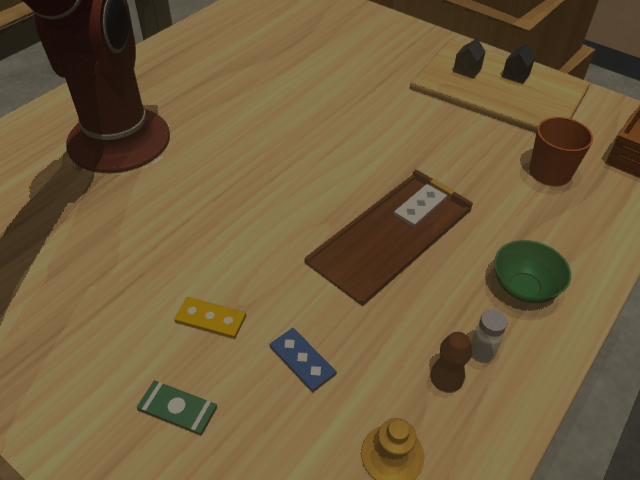

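The top view shows the tray with its brass stop at about (145,199) and its open end at (320,238). White is at (180,209), blue at (408,218), yellow at (418,315) and green at (506,281). The scene view shows the same objects: white (421,204), blue (302,358), green (177,406), tray centre about (390,235).

```bash
cat > h.py <<'E'
import cv2,numpy as np
from workcell import bot
def cam(n):
    c=bot.capture(n);h=c["pixels"].shape[0];f=h/2/np.tan(np.radians(c["vfov"]/2))
    R=cv2.Rodrigues(np.array(c["rvec"],float))[0];t=np.array(c["tvec"],float)
    return dict(im=c["pixels"],f=f,c=(c["cx"],c["cy"]),R=R,o=-R.T@t,name=n)
def ray(C,p):
    d=(np.array(p,float)-C["c"])/C["f"]
    if C["name"]=="wrist":
        r=np.linalg.norm(d)+1e-12;v=np.array([*(d/r*np.sin(r)),np.cos(r)])
    else: v=np.array([d[0],d[1],1]);v/=np.linalg.norm(v)
    return C["R"].T@v
def plane(C,p,z):
    v=ray(C,p);return C["o"]+v*(z-C["o"][2])/v[2]
def tri(C1,p1,C2,p2):
    a,b=ray(C1,p1),ray(C2,p2);s=np.linalg.lstsq(np.c_[a,-b],C2["o"]-C1["o"],rcond=None)[0]
    P,Q=C1["o"]+a*s[0],C2["o"]+b*s[1];return (P+Q)/2,np.linalg.norm(P-Q)
HSV=dict(blue=((100,110,40),(125,255,255)),green=((60,70,30),(95,255,255)),yellow=((20,190,100),(32,255,255)),white=((0,0,120),(179,60,255)))
def mask(C,col): return cv2.inRange(cv2.cvtColor(C["im"],cv2.COLOR_BGR2HSV),*HSV[col])
def tile(C,col,seed,k=3):
    """hull of the coloured blob nearest seed, and the k mark centroids inside it"""
    m=mask(C,col)
    cs=[c for c in cv2.findContours(m,cv2.RETR_EXTERNAL,cv2.CHAIN_APPROX_NONE)[0] if cv2.contourArea(c)>300]
    c=min(cs,key=lambda c:np.linalg.norm(c.reshape(-1,2).mean(0)-seed));h=cv2.convexHull(c)
    f=cv2.fillConvexPoly(np.zeros_like(m),h,255)
    f=cv2.erode(f,np.ones((3,3)))
    n,_,st,ce=cv2.connectedComponentsWithStats(f&~m,connectivity=4)
    i=sorted(range(1,n),key=lambda i:-st[i,4])[:k]
    g=ce[i];u=cv2.minAreaRect(c)
    return h,g[np.argsort(g@[.8,.6])],st[i,4],u
E
python3 - <<'E'
from h import *
T,S=cam("top"),cam("scene")
np.set_printoptions(precision=1,suppress=True)
for col,a,b in(("white",(180,209),(421,204)),("blue",(408,218),(302,358)),("green",(506,281),(177,406))):
    k=3
    _,g,sa,u=tile(T,col,a);_,h,sb,w=tile(S,col,b)
    print(col,g.tolist(),sa,h.tolist(),sb)
    gm=g[np.argmin(abs(g-g.mean(0)).sum(1))];hm=h[np.argmin(abs(h-h.mean(0)).sum(1))]
    print(" centre",*tri(T,gm,S,hm))
    q=np.array([plane(T,p,18 if col=="white" else 10) for p in g]);print(" top marks",q.tolist())
    q=np.array([plane(S,p,18 if col=="white" else 10) for p in h]);print(" scene marks",q.tolist())
hsv=cv2.cvtColor(T["im"],cv2.COLOR_BGR2HSV)
m=cv2.inRange(hsv,(0,60,0),(15,255,120))
m=cv2.morphologyEx(m,cv2.MORPH_CLOSE,np.ones((5,5)))
cs=[c for c in cv2.findContours(m,cv2.RETR_EXTERNAL,cv2.CHAIN_APPROX_NONE)[0] if cv2.pointPolygonTest(cv2.convexHull(c),(250,225),False)>0]
c=cv2.convexHull(max(cs,key=cv2.contourArea));q=cv2.approxPolyDP(c,6,True).reshape(-1,2);print(q.tolist(),cv2.minAreaRect(c))
for p in q: print(plane(T,p,14),plane(T,p,0))
E
```

```text
white [[161.75862068965517, 204.43103448275863], [179.49122807017545, 207.71929824561403], [197.30612244897958, 211.30612244897958]] [58 57 49] [[410.6666666666667, 211.47916666666666], [420.7551020408163, 202.53061224489795], [430.3333333333333, 194.5]] [49 48 48]
 centre [579.1 202.7  17.7] 1.1607943821273408
 top marks [[581.8188386566096, 232.92108381452323, 18.0], [579.4649634473446, 203.00282028244027, 18.0], [576.6300475675346, 172.94215066434464, 18.0]]
 scene marks [[576.6067438607147, 171.24345119179213, 17.999999999999886], [578.9089909401508, 201.79938250892997, 17.999999999999886], [581.7837186683732, 230.5583750349898, 18.0]]Traceback (most recent call last):
  File "<stdin>", line 6, in <module>
  File "h.py", line 24, in tile
    c=min(cs,key=lambda c:np.linalg.norm(c.reshape(-1,2).mean(0)-seed));h=cv2.convexHull(c)
ValueError: min() iterable argument is empty
```

```bash
cat > m.py <<'E'
from h import *
T,S=cam("top"),cam("scene")
np.set_printoptions(precision=1,suppress=True)
H=lambda C,p:cv2.cvtColor(C["im"],cv2.COLOR_BGR2HSV)[p[1],p[0]]
print(H(T,(395,240)),H(S,(290,340)),H(T,(495,265)),H(S,(160,400)),"tray",H(T,(260,230)),H(T,(240,183)),H(T,(260,235)),"wood",H(T,(350,260)))
for col,a,b in(("blue",(408,218),(302,358)),("green",(506,281),(177,406))):
  try:
    _,g,sa,u=tile(T,col,a);_,h,sb,w=tile(S,col,b)
    print(col,g.round(1).tolist(),sa,h.round(1).tolist(),sb)
    gm,hm=[x[np.argmin(abs(x-x.mean(0)).sum(1))] for x in(g,h)]
    print(" centre",*tri(T,gm,S,hm))
    for C,x in((T,g),(S,h)): print(np.array([plane(C,p,10) for p in x]).tolist())
  except Exception as e: print(col,e)
m=cv2.inRange(cv2.cvtColor(T["im"],cv2.COLOR_BGR2HSV),(0,60,0),(15,255,110))
m=cv2.morphologyEx(m,cv2.MORPH_CLOSE,np.ones((5,5)))
cs=[c for c in cv2.findContours(m,cv2.RETR_EXTERNAL,cv2.CHAIN_APPROX_NONE)[0] if cv2.pointPolygonTest(cv2.convexHull(c),(250,225),False)>0]
c=cv2.convexHull(max(cs,key=cv2.contourArea));q=cv2.approxPolyDP(c,6,True).reshape(-1,2);print(q.tolist(),cv2.minAreaRect(c))
for p in q: print(plane(T,p,14),plane(T,p,0))
E
sed -i 's/blue=((100,110,40)/blue=((100,110,25)/; s/(125,255,255)/(130,255,255)/; s/green=((60,70,30)/green=((60,70,20)/' h.py; python3 m.py
```

```text
[105 206 120] [ 21  38 135] [ 73 119 101] [60 81 76] tray [ 11 198  90] [ 11 202  82] [ 13 213  86] wood [ 21 111 177]
blue min() iterable argument is empty
green [[488.0, 266.0], [489.0, 270.0], [506.0, 280.4]] [184   1   1] [[166.5, 396.0], [171.7, 407.1], [180.0, 417.5]] [150  15   8]
 centre [ 523.  -329.5    0.1] 38.61384037104326
[[539.1425043250797, -309.0316335139983, 10.0], [532.742068877433, -310.9467949644618, 10.0], [518.6812826101857, -339.14797122480053, 10.0]]
[[496.9418032419622, -339.13069892147166, 10.0], [514.9336977234357, -346.45103995350695, 10.0], [534.8615002342586, -350.30541414466865, 10.0]]
[[153, 162], [327, 200], [311, 275], [133, 238]] ((229.66456604003906, 219.00054931640625), (184.64808654785156, 79.86568450927734), 12.492475509643555)
[654.2 261.   14. ] [658.6 265.8   0. ]
[620.2 -37.   14. ] [624.1 -36.8   0. ]
[492.6 -24.4  14. ] [494.6 -24.1   0. ]
[521.6 271.4  14. ] [524.  276.3   0. ]
```

```bash
python3 - <<'E'
s=open('h.py').read()
a=s.index('    m=mask(C,col)\n');b=s.index('    f=cv2.fillC')
s=s[:a]+'''    m=mask(C,col);w=cv2.circle(np.zeros_like(m),tuple(map(int,seed)),48,255,-1);m&=w
    m=cv2.morphologyEx(m,cv2.MORPH_OPEN,np.ones((2,2)))
    c=cv2.findNonZero(m);h=cv2.convexHull(c)
'''+s[b:]
s=s.replace("blue=((100,110,25)","blue=((95,70,25)").replace("green=((60,70,20),(95","green=((45,60,20),(95")
open('h.py','w').write(s)
s=open('m.py').read().replace('print(H(T','print(S["im"][376:379,318:322].tolist(),H(S,(150,400)),H(S,(320,380)),H(T',1)
open('m.py','w').write(s)
E
python3 m.py | head -12
```

```text
[[[85, 63, 52], [86, 63, 52], [85, 63, 52], [85, 64, 52]], [[84, 62, 51], [85, 64, 52], [85, 63, 51], [85, 63, 52]], [[85, 63, 51], [85, 63, 52], [84, 62, 51], [85, 62, 51]]] [ 22  34 134] [110  99  85] [107 181 127] [ 21  38 134] [ 73 145  95] [60 83 77] tray [ 10 184  94] [ 10 164  92] [ 10 171  88] wood [ 20 106 175]
blue [[414.2, 201.0], [409.2, 217.6], [404.1, 234.5]] [70 67 67] [[289.9, 344.0], [303.0, 357.3], [316.3, 371.4]] [101 100  92]
 centre [ 607.  -175.1    8.8] 1.7718330160986802
[[635.3423314437792, -181.60119994220628, 10.0], [606.0152879331376, -175.50538408148196, 10.0], [576.6186803259129, -169.2889376203102, 10.0]]
[[578.5765893441519, -168.97442265472284, 10.0], [608.0325941014873, -174.9723856675654, 10.0], [637.4875494983307, -181.62890741095958, 10.0]]
green [[501.2, 258.8], [507.1, 281.5], [511.9, 304.7]] [181 112 106] [[152.3, 397.5], [177.0, 406.1], [201.1, 416.5]] [243 146 137]
 centre [ 517.9 -341.     8. ] 1.4941576108908465
[[553.3713630827839, -329.921841259738, 9.999999999999886], [517.1245914374824, -340.8975347467035, 9.999999999999886], [480.5697822124592, -350.08958183236166, 10.0]]
[[483.2440958733657, -352.64453692623783, 10.0], [519.4734591732297, -340.964012194051, 10.0], [556.3286822166799, -331.9860658481856, 10.0]]
[[153, 162], [327, 200], [311, 275], [133, 238]] ((229.65293884277344, 218.811767578125), (184.49935913085938, 79.39654541015625), 12.52880859375)
[654.2 261.   14. ] [658.6 265.8   0. ]
[620.2 -37.   14. ] [624.1 -36.8   0. ]
```

Heights come out as they should: white's top at 17.7 against 18, blue 8.8 and green 8.0 against 10. The mark spacing and the tray size (about 298 × 126) also fit. In the tray frame white sits at (+84, +2), 6 mm from the stop. I'll rotate for blue next.

```bash
cat > go.py <<'E'
import sys,numpy as np
from scipy.spatial.transform import Rotation as Ro
from workcell import bot
# go.py x y z yaw tilt : wanted TCP, heading of tool x (deg), nose-up tilt of tool x (deg)
x,y,z,yaw,tilt=map(float,sys.argv[1:6]);s=bot.observe();R=np.array(s["tcp_rot"]);p=np.array(s["eef_pos"])
D=Ro.from_euler("z",yaw,degrees=True).as_matrix()@Ro.from_euler("y",-tilt,degrees=True).as_matrix()@np.diag([1,-1,-1])
np.set_printoptions(precision=2,suppress=True)
d=np.array([x,y,z])-p
print("rotvec",Ro.from_matrix(R.T@D).as_rotvec(degrees=True),"shift now",R.T@d,"shift after turn",D.T@d,"p",p,"t",s["time"])
E
```

shift_gripper(plan=[[[0,0,0,0,0,9.7],[0,0,0,0,0,9.7],[0,0,0,0,0,9.7],[0,0,0,0,0,9.7]]], finger_gap=1.0)

```text
time: 0.9
eef_pos: [292.6, -580.4, 245.3]
tcp_rot: [[0.977, -0.214, 0.0], [-0.214, -0.977, 0.0], [0.0, -0.0, -1.0]]
ft_force: [0.8, 0.1, -0.4]
finger_gap: 0.999
finger_force: 0.0
```

```bash
python3 go.py 606.5 -175.2 120 -12 0
```

```text
rotvec [-0.01 -0.01 -0.37] shift now [ 219.85 -462.98  125.4 ] shift after turn [ 222.81 -461.59  125.33] p [ 292.59 -580.37  245.33] t 0.9
```

The rows are not in the units I measure in: shifts go in units of 50 mm. I convert before sending: -46 mm is -0.92, 22 mm is 0.44.

shift_gripper(plan=[[[0.44,-0.92,0.25,0,0,0],[0.44,-0.92,0.25,0,0,0],[0.44,-0.92,0.25,0,0,0],[0.44,-0.92,0.25,0,0,0],[0.44,-0.92,0.25,0,0,0],[0.44,-0.92,0.25,0,0,0],[0.44,-0.92,0.25,0,0,0],[0.44,-0.92,0.25,0,0,0],[0.44,-0.92,0.25,0,0,0],[0.44,-0.92,0.25,0,0,0],[0,0,0,0,0,0]]], finger_gap=1.0)

```text
time: 2.28
eef_pos: [606.5, -168.9, 118.8]
tcp_rot: [[0.98, -0.199, 0.0], [-0.199, -0.98, 0.005], [-0.001, -0.005, -1.0]]
ft_force: [-0.7, 0.5, -0.8]
finger_gap: 1.001
finger_force: 0.0
```

```bash
python3 go.py 606.5 -175.2 60 -12 0
python3 - <<'E'
from h import *
C=cam("wrist");cv2.imwrite("pics/w1.png",C["im"]);np.set_printoptions(precision=1,suppress=True)
P=[606.5,-175.2,10];v=C["R"]@(np.array(P)-C["o"]);th=np.arctan2(np.hypot(v[0],v[1]),v[2]);s=np.array(C["c"])+C["f"]*th*v[:2]/np.hypot(v[0],v[1])
print("pred px",s,"cam",C["o"])
E
```

```text
rotvec [-0.31  0.05  0.54] shift now [ 1.32  6.47 58.76] shift after turn [ 1.32  6.15 58.8 ] p [ 606.49 -168.91  118.8 ] t 2.275
pred px [328.7 251.5] cam [ 682.2 -185.5  247.2]
```

View pics/w1.png

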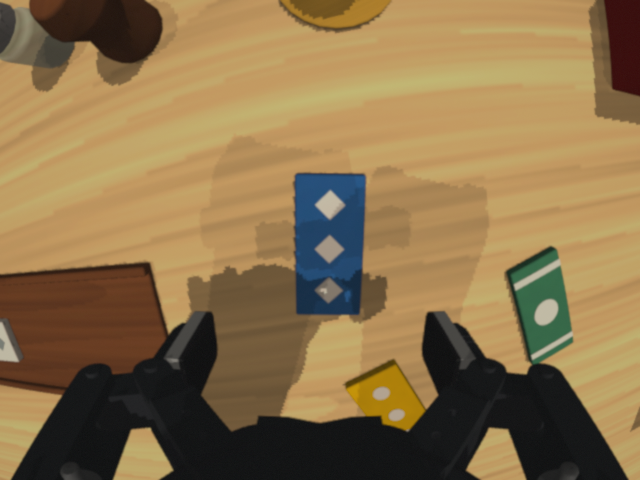

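The wrist view shows blue at (330,249) against a predicted (329,251), lying upright between the open fingers. The position is confirmed, so I'll go down.

To row units: 16 mm is 0.32, 7 mm is 0.14.

shift_gripper(plan=[[[0.026,0.126,0.4,0,0,0.5],[0,0,0.6,0,0,0],[0,0,0.6,0,0,0],[0,0,0.32,0,0,0],[0,0,0.14,0,0,0],[0,0,0,0,0,0]]], finger_gap=1.0)

```text
time: 3.08
eef_pos: [603.6, -183.6, 17.4]
tcp_rot: [[0.976, -0.218, 0.0], [-0.218, -0.976, -0.0], [0.0, 0.0, -1.0]]
ft_force: [-0.5, 0.1, 0.4]
finger_gap: 1.005
finger_force: 0.0
```

```bash
python3 go.py 606.5 -175.2 15 -12 0
```

```text
rotvec [ 0.01 -0.01 -0.6 ] shift now [ 0.95 -8.82  2.36] shift after turn [ 1.04 -8.81  2.37] p [ 603.65 -183.6    17.37] t 3.075
```

To row units: -8.8 mm is -0.176, 2.4 mm is 0.048.

shift_gripper(plan=[[[0.02,-0.176,0.048,0,0,-0.6],[0,0,0,0,0,0],[0,0,0,0,0,0]]], finger_gap=1.0)

```text
time: 3.45
eef_pos: [607.0, -174.2, 15.4]
tcp_rot: [[0.978, -0.206, 0.001], [-0.206, -0.978, -0.0], [0.001, -0.0, -1.0]]
ft_force: [-0.5, 0.5, -0.4]
finger_gap: 0.997
finger_force: 0.0
```

shift_gripper(plan=[[[0,0,0,0,0,0],[0,0,0,0,0,0],[0,0,0,0,0,0],[0,0,0,0,0,0],[0,0,0,0,0,0],[0,0,0,0,0,0]]], finger_gap=0.3)

```text
time: 4.2
eef_pos: [606.9, -174.9, 15.5]
tcp_rot: [[0.978, -0.207, 0.001], [-0.207, -0.978, -0.0], [0.001, 0.0, -1.0]]
ft_force: [-0.8, -0.5, 5.6]
finger_gap: 0.516
finger_force: 61.8
```

To row units: -10 mm is -0.2, -45 mm is -0.9.

shift_gripper(plan=[[[0,0,-0.2,0,0,0],[0,0,-0.7,0,0,0],[0,0,-0.9,0,0,0],[0,0,0,0,0,-10],[0,0,0,0,0,-10],[0,0,0,0,0,-10],[0,0,0,0,0,-10],[0,0,0,0,0,-10],[0,0,0,0,0,-10],[0,0,0,0,0,-10],[0,0,0,0,0,0]]])

```text
time: 5.58
eef_pos: [605.8, -174.7, 104.5]
tcp_rot: [[0.531, 0.847, -0.001], [0.847, -0.531, 0.001], [-0.0, -0.002, -1.0]]
ft_force: [0.0, 0.3, -0.4]
finger_gap: 0.512
finger_force: 61.4
```

```bash
python3 go.py 573.1 133.2 90 84.2 8.5
```

```text
rotvec [  1.86   8.34 -26.24] shift now [ 243.48 -191.28   14.74] shift after turn [297.55 -63.7   59.1 ] p [ 605.85 -174.71  104.47] t 5.575
```

shift_gripper(plan=[[[0,0,0,0,0,-8.7],[0,0,0,0,0,-8.7],[0,0,0,0,0,-8.8],[0.86,-0.18,0,0,0,0],[0.86,-0.18,0,0,0,0],[0.86,-0.18,0,0,0,0],[0.86,-0.18,0,0,0,0],[0.86,-0.18,0,0,0,0],[0.86,-0.18,0,0,0,0],[0.86,-0.18,0,0,0,0],[0,0,0,0,8.5,0]]])

```text
time: 6.95
eef_pos: [571.1, 148.8, 106.5]
tcp_rot: [[0.078, 0.997, 0.013], [0.984, -0.079, 0.159], [0.16, 0.0, -0.987]]
ft_force: [0.1, -1.5, -1.8]
finger_gap: 0.514
finger_force: 61.4
```

shift_gripper(plan=[[[0,0,0,0,0,0],[0,0,0,0,0,0],[0,0,0,0,0,0]]])

```text
time: 7.32
eef_pos: [574.1, 131.6, 105.1]
tcp_rot: [[0.1, 0.995, 0.015], [0.984, -0.101, 0.147], [0.148, 0.0, -0.989]]
ft_force: [-0.6, 0.2, -1.1]
finger_gap: 0.515
finger_force: 61.4
```

```bash
python3 go.py 573.1 133.2 70 84.2 8.5;python3 - <<'E'
from h import *
C=cam("top");cv2.imwrite("pics/t2.png",C["im"][100:400,80:480])
C=cam("scene");cv2.imwrite("pics/s2.png",cv2.resize(C["im"][120:360,260:560],None,fx=2,fy=2))
E
```

```text
rotvec [0.   0.01 0.01] shift now [-3.71 -1.16 34.92] shift after turn [-3.71 -1.16 34.92] p [574.1  131.6  105.08] t 7.325
```

View pics/s2.png

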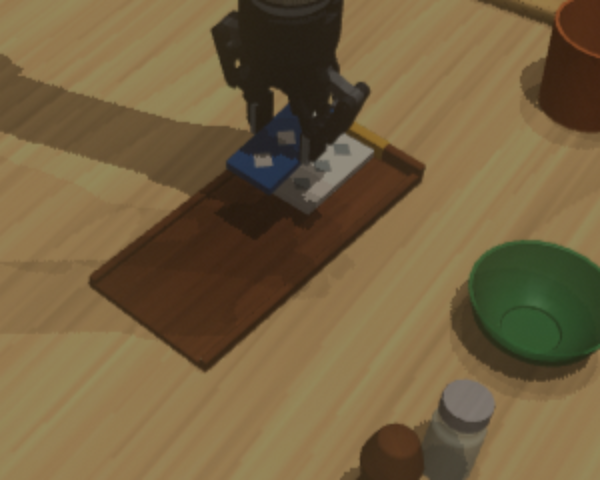

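The picture shows blue gripped and tilted over the white tile's open end at (290,140) of the crop, high end towards the stop. I'll lower to about 5 mm above the contact height.

To row units: -3 mm is -0.06, 24 mm is 0.48.

shift_gripper(plan=[[[-0.06,-0.01,0.48,0,0,0],[-0.06,-0.01,0.48,0,0,0],[-0.054,0,0.412,0,0,0],[0,0,0,0,0,0],[0,0,0,0,0,0],[0,0,0,0,0,0]]])

```text
time: 8.18
eef_pos: [574.0, 133.2, 37.0]
tcp_rot: [[0.099, 0.995, 0.017], [0.984, -0.1, 0.148], [0.149, 0.002, -0.989]]
ft_force: [0.9, 0.2, -1.4]
finger_gap: 0.516
finger_force: 61.4
```

```bash
python3 go.py 573.1 133.2 31 84.2 8.5;python3 - <<'E'
from h import *
C=cam("wrist");cv2.imwrite("pics/w3.png",C["im"])
E
```

```text
rotvec [ 0.12 -0.05  0.06] shift now [-0.97 -0.93  5.9 ] shift after turn [-0.97 -0.92  5.9 ] p [574.02 133.19  36.98] t 8.175
```

View pics/w3.png

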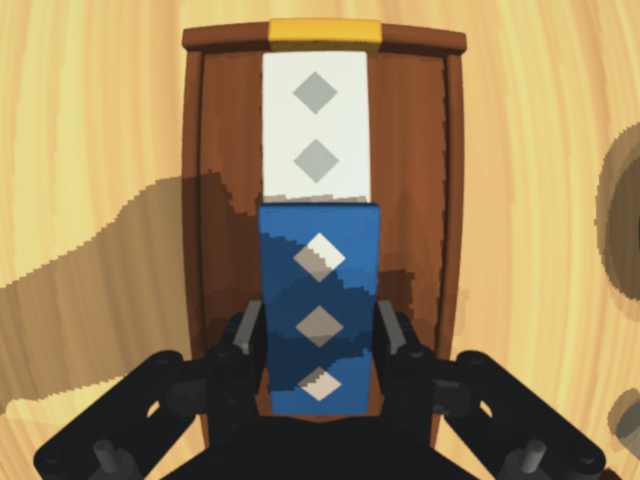

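Blue is centred in the tray and lined up with white. Its upper edge at row 205 hides the third diamond, so the overlap is about a third. I'll lower it gently.

To row units: 4 mm is 0.08, -0.6 mm is -0.012.

shift_gripper(plan=[[[-0.012,-0.01,0.08,0,0,0],[0,0,0,0,0,0],[0,0,0,0,0,0]]])

```text
time: 8.6
eef_pos: [572.7, 132.9, 31.7]
tcp_rot: [[0.099, 0.995, 0.015], [0.984, -0.1, 0.147], [0.148, -0.0, -0.989]]
ft_force: [-0.1, 0.1, -1.4]
finger_gap: 0.516
finger_force: 61.4
```

shift_gripper(plan=[[[-0.003,0,0.02,0,0,0],[0,0,0,0,0,0],[0,0,0,0,0,0]]])

```text
time: 8.98
eef_pos: [572.7, 132.9, 30.7]
tcp_rot: [[0.099, 0.995, 0.015], [0.984, -0.1, 0.147], [0.148, -0.0, -0.989]]
ft_force: [-0.3, 0.2, -1.0]
finger_gap: 0.514
finger_force: 61.5
```

shift_gripper(plan=[[[-0.003,0,0.02,0,0,0],[0,0,0,0,0,0],[0,0,0,0,0,0]]])

```text
time: 9.35
eef_pos: [572.7, 133.0, 30.5]
tcp_rot: [[0.099, 0.995, 0.015], [0.984, -0.1, 0.147], [0.148, 0.0, -0.989]]
ft_force: [-1.7, -1.1, 5.9]
finger_gap: 0.517
finger_force: 62.1
```

Contact, at the predicted height. Releasing and backing out.

shift_gripper(plan=[[[0,0,0,0,0,0],[0,0,0,0,0,0],[0,0,0,0,0,0],[0,0,0,0,0,0]]], finger_gap=0.72)

```text
time: 9.85
eef_pos: [572.7, 133.0, 29.6]
tcp_rot: [[0.099, 0.995, 0.015], [0.984, -0.1, 0.147], [0.148, -0.0, -0.989]]
ft_force: [0.2, -1.1, -0.4]
finger_gap: 0.722
finger_force: 0.0
```

shift_gripper(plan=[[[0,0,-0.3,0,0,0],[0,0,-0.8,0,0,0],[0,0,-0.9,0,0,0],[0,0,0,0,-8.5,0],[0,0,0,0,0,0],[0,0,0,0,0,0]]], finger_gap=0.72)

```text
time: 10.6
eef_pos: [570.7, 117.6, 128.5]
tcp_rot: [[0.1, 0.995, -0.001], [0.995, -0.1, 0.0], [0.0, -0.001, -1.0]]
ft_force: [0.1, -0.3, 0.3]
finger_gap: 0.725
finger_force: 0.0
```

```bash
python3 go.py 518.3 -341 100 15.6 0
python3 - <<'E'
from h import *
C=cam("wrist");cv2.imwrite("pics/w4.png",C["im"])
E
```

```text
rotvec [-0.06  0.02 68.66] shift now [-461.56   -6.17   28.36] shift after turn [-173.77  427.64   28.47] p [570.67 117.62 128.47] t 10.6
```

View pics/w4.png

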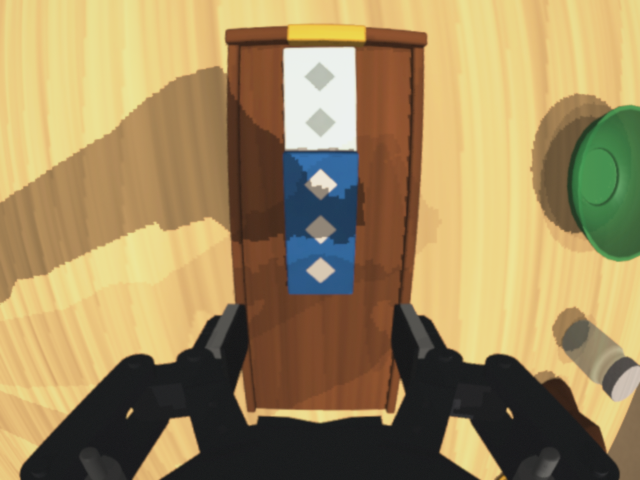

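Blue leans cleanly against white and is straight, with its centre diamond at (320,229) and its low end at row 293. White hasn't moved. I'll measure the positions and move over to green.

```bash
python3 - <<'E'
from h import *
W,T=cam("wrist"),cam("top");np.set_printoptions(precision=1,suppress=True)
_,g,a,_=tile(T,"blue",(247,226));print(g,a)
q=np.array([plane(W,(320,r),z) for r,z in((184,30),(229,25),(270,21))]);print(q)
w=[plane(W,(320,122),18)];print(w)
for p in g: print(plane(T,p,25))
O=np.array([572.6,118.5]);A=np.array([.1014,.9948])
for P in list(q)+w: print("tray",(P[:2]-O)@A,(P[:2]-O)@[-A[1],A[0]])
E
```

```text
[] []
[[577.4 162.2  30. ]
 [574.4 132.6  25. ]
 [571.5 103.2  21. ]]
[array([581.2, 200.4,  18. ])]
tray 43.96699338772724 -0.31477367144785795
tray 14.22779037516527 -0.3661824084487373
tray -15.374127119535702 -0.4213525761550695
tray 82.38815653669418 -0.2696584973213645
```

shift_gripper(plan=[[[-1.02,-0.014,0,0,0,0],[-1.02,-0.014,0,0,0,0],[-1.02,-0.014,0,0,0,0],[-1.02,-0.014,0,0,0,0],[-1.02,-0.014,0,0,0,0],[-1.02,-0.014,0,0,0,0],[-1.02,-0.014,0,0,0,0],[-1.02,-0.014,0,0,0,0],[-1.06,-0.014,0,0,0,0]]], finger_gap=1.0)

```text
time: 11.88
eef_pos: [517.4, -342.3, 128.0]
tcp_rot: [[0.102, 0.995, -0.001], [0.995, -0.102, 0.001], [0.001, -0.001, -1.0]]
ft_force: [0.4, -0.2, -0.2]
finger_gap: 1.004
finger_force: 0.0
```

shift_gripper(plan=[[[0,0,0.08,0,0,9.8],[0,0,0.08,0,0,9.8],[0,0,0.08,0,0,9.8],[0,0,0.08,0,0,9.8],[0,0,0.08,0,0,9.8],[0,0,0.08,0,0,9.8],[0,0,0.08,0,0,9.8],[0,0,0,0,0,0],[0,0,0,0,0,0]]])

```text
time: 13.0
eef_pos: [518.3, -340.3, 100.4]
tcp_rot: [[0.963, 0.271, -0.0], [0.271, -0.963, 0.0], [-0.0, -0.0, -1.0]]
ft_force: [0.5, 0.4, 0.2]
finger_gap: 0.997
finger_force: 0.0
```

```bash
python3 go.py 518.3 -341 40 15.6 0
python3 - <<'E'
from h import *
C=cam("wrist");cv2.imwrite("pics/w5.png",C["im"])
P=[518.3,-341,10];v=C["R"]@(np.array(P)-C["o"]);th=np.arctan2(np.hypot(v[0],v[1]),v[2]);print(np.array(C["c"])+C["f"]*th*v[:2]/np.hypot(v[0],v[1]))
E
```

```text
rotvec [-0.03  0.01  0.13] shift now [-0.18  0.68 60.4 ] shift after turn [-0.19  0.65 60.4 ] p [ 518.31 -340.32  100.4 ] t 13.0
[318.46826206 262.32583016]
```

View pics/w5.png

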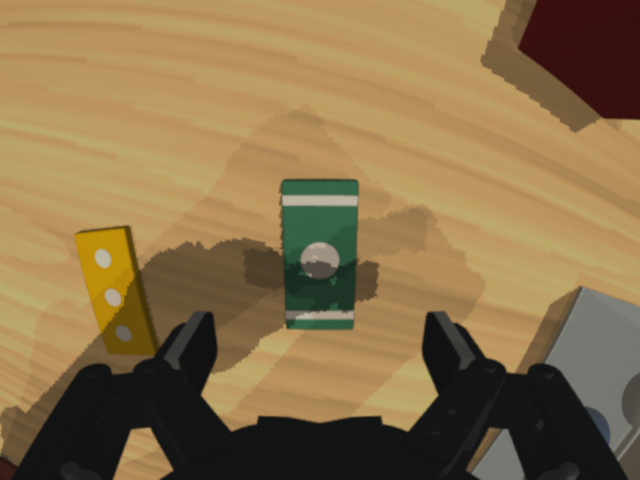

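Green's disc is at (320,260) against a predicted (318,262), and it is upright between the fingers. Blue's top centre measures (14.2, -0.4) in the tray frame and white's 82–84, so the spacing is about 68. I'll descend and grip.

To row units: 15 mm is 0.3, 5 mm is 0.1.

shift_gripper(plan=[[[0,0.014,0.7,0,0,0],[0,0,0.6,0,0,0],[0,0,0.3,0,0,0],[0,0,0.1,0,0,0],[0,0,0,0,0,0],[0,0,0,0,0,0],[0,0,0,0,0,0]]], finger_gap=1.0)

```text
time: 13.92
eef_pos: [519.5, -340.8, 16.5]
tcp_rot: [[0.963, 0.27, 0.001], [0.27, -0.963, -0.001], [0.001, 0.001, -1.0]]
ft_force: [0.4, 0.7, 0.1]
finger_gap: 1.002
finger_force: 0.0
```

```bash
python3 go.py 518.3 -341 15.5 15.6 0
```

```text
rotvec [ 0.07 -0.07  0.05] shift now [-1.16 -0.16  1.03] shift after turn [-1.16 -0.15  1.03] p [ 519.46 -340.84   16.53] t 13.925
```

shift_gripper(plan=[[[0,0,0,0,0,0],[0,0,0,0,0,0],[0,0,0,0,0,0],[0,0,0,0,0,0],[0,0,0,0,0,0],[0,0,0,0,0,0]]], finger_gap=0.3)

```text
time: 14.68
eef_pos: [519.4, -340.8, 16.2]
tcp_rot: [[0.963, 0.27, 0.001], [0.27, -0.963, -0.001], [0.001, 0.001, -1.0]]
ft_force: [-0.3, -0.2, 5.7]
finger_gap: 0.512
finger_force: 61.6
```

```bash
python3 go.py 518.3 -341 15.5 15.6 0
```

```text
rotvec [ 0.05 -0.05  0.05] shift now [-1.08 -0.1   0.71] shift after turn [-1.08 -0.1   0.71] p [ 519.37 -340.8    16.21] t 14.675
```

To row units: -35 mm is -0.7, -10 mm is -0.2.

shift_gripper(plan=[[[0,0,-0.2,0,0,0],[0,0,-0.7,0,0,0],[0,0,-0.9,0,0,0],[0,0,0,0,0,-9.8],[0,0,0,0,0,-9.8],[0,0,0,0,0,-9.8],[0,0,0,0,0,-9.8],[0,0,0,0,0,-9.8],[0,0,0,0,0,-9.8],[0,0,0,0,0,-9.8],[0,0,0,0,0,0],[0,0,0,0,0,0]]])

```text
time: 16.18
eef_pos: [518.6, -340.5, 105.5]
tcp_rot: [[0.103, 0.995, -0.001], [0.995, -0.103, 0.0], [0.0, -0.001, -1.0]]
ft_force: [0.5, 0.4, 0.3]
finger_gap: 0.511
finger_force: 61.3
```

```bash
python3 go.py 567 66.2 106 84.2 0
```

```text
rotvec [-0.04 -0.01 -0.09] shift now [409.49   6.34  -0.48] shift after turn [409.48   7.02  -0.55] p [ 518.64 -340.47  105.45] t 16.175
```

To row units: 49 mm is 0.98, 45 mm is 0.9.

shift_gripper(plan=[[[0.9,0.016,0,0,0,0],[0.9,0.016,0,0,0,0],[0.9,0.016,0,0,0,0],[0.9,0.016,0,0,0,0],[0.9,0.016,0,0,0,0],[0.9,0.016,0,0,0,0],[0.9,0.016,0,0,0,0],[0.9,0.016,0,0,0,0],[0.98,0.012,0,0,0,0],[0,0,0,0,8.6,0],[0,0,0,0,0,0],[0,0,0,0,0,0]]])

```text
time: 17.68
eef_pos: [566.9, 65.1, 105.6]
tcp_rot: [[0.101, 0.995, 0.015], [0.984, -0.103, 0.148], [0.149, -0.0, -0.989]]
ft_force: [0.6, -1.1, -1.7]
finger_gap: 0.514
finger_force: 61.3
```

```bash
python3 go.py 567 66.2 38 84.2 8.6
```

```text
rotvec [-0.01  0.06 -0.09] shift now [-8.95  0.03 66.99] shift after turn [-9.02  0.   66.98] p [566.88  65.1  105.57] t 17.675
```

To row units: 24 mm is 0.48, 19 mm is 0.38.

shift_gripper(plan=[[[-0.06,0,0.48,0,0,0],[-0.06,0,0.48,0,0,0],[-0.06,0,0.38,0,0,0],[0,0,0,0,0,0],[0,0,0,0,0,0],[0,0,0,0,0,0]]])

```text
time: 18.42
eef_pos: [567.8, 67.1, 39.1]
tcp_rot: [[0.099, 0.995, 0.017], [0.984, -0.1, 0.149], [0.15, 0.002, -0.989]]
ft_force: [1.2, -0.3, -0.0]
finger_gap: 0.514
finger_force: 61.3
```

```bash
python3 go.py 567 66.2 32 84.2 8.6;python3 - <<'E'
from h import *
C=cam("wrist");cv2.imwrite("pics/w6.png",C["im"])
E
```

```text
rotvec [ 0.11 -0.03  0.06] shift now [-2.07 -0.71  6.9 ] shift after turn [-2.07 -0.69  6.9 ] p [567.79  67.14  39.13] t 18.425
```

View pics/w6.png

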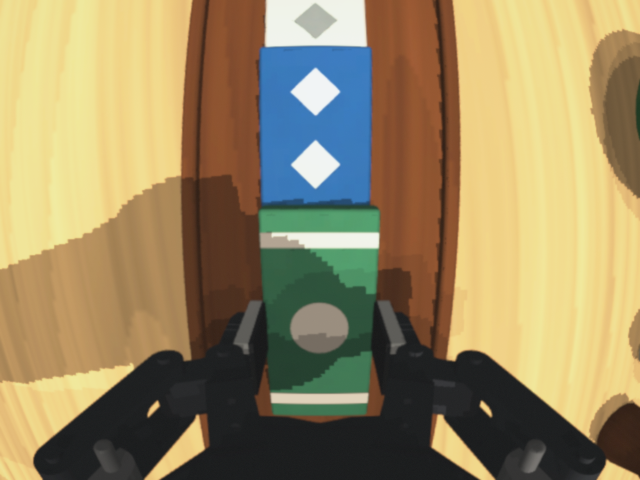

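Green is centred over blue's low end, its upper edge at row 207 overlapping by about a third. Lowering gently.

To row units: 5 mm is 0.1, -1.8 mm is -0.036.

shift_gripper(plan=[[[-0.036,-0.01,0.1,0,0,0],[0,0,0,0,0,0],[0,0,0,0,0,0]]])

```text
time: 18.85
eef_pos: [566.4, 65.8, 32.8]
tcp_rot: [[0.099, 0.995, 0.015], [0.984, -0.1, 0.149], [0.15, -0.0, -0.989]]
ft_force: [0.6, 0.7, -0.8]
finger_gap: 0.514
finger_force: 61.3
```

shift_gripper(plan=[[[-0.003,0,0.02,0,0,0],[0,0,0,0,0,0],[0,0,0,0,0,0]]])

```text
time: 19.23
eef_pos: [566.4, 65.9, 31.8]
tcp_rot: [[0.099, 0.995, 0.015], [0.984, -0.1, 0.149], [0.15, -0.0, -0.989]]
ft_force: [-0.3, -0.4, -0.0]
finger_gap: 0.519
finger_force: 61.3
```

To row units: 0.7 mm is 0.014, -0.1 mm is -0.002.

shift_gripper(plan=[[[-0.002,0,0.014,0,0,0],[0,0,0,0,0,0],[0,0,0,0,0,0]]])

```text
time: 19.6
eef_pos: [566.5, 65.9, 31.4]
tcp_rot: [[0.099, 0.995, 0.015], [0.984, -0.1, 0.149], [0.15, 0.0, -0.989]]
ft_force: [-1.4, -0.4, 3.5]
finger_gap: 0.515
finger_force: 61.7
```

Contact made; releasing.

shift_gripper(plan=[[[0,0,0,0,0,0],[0,0,0,0,0,0],[0,0,0,0,0,0],[0,0,0,0,0,0]]], finger_gap=0.72)

```text
time: 20.1
eef_pos: [566.4, 65.9, 31.0]
tcp_rot: [[0.099, 0.995, 0.015], [0.984, -0.1, 0.149], [0.15, -0.0, -0.989]]
ft_force: [-0.1, -0.0, 0.4]
finger_gap: 0.722
finger_force: 0.0
```

shift_gripper(plan=[[[0,0,-0.3,0,0,0],[0,0,-0.8,0,0,0],[0,0,-0.9,0,0,0],[0,0,0,0,-8.6,0],[0,0,0,0,0,0],[0,0,0,0,0,0]]], finger_gap=0.72)

```text
time: 20.85
eef_pos: [564.4, 50.8, 130.1]
tcp_rot: [[0.1, 0.995, -0.001], [0.995, -0.1, 0.001], [0.0, -0.001, -1.0]]
ft_force: [-0.3, -0.8, -0.1]
finger_gap: 0.719
finger_force: 0.0
```

```bash
python3 - <<'E'
from h import *
C=cam("wrist");cv2.imwrite("pics/w7.png",C["im"])
E
```

```text
(no output)
```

View pics/w7.png

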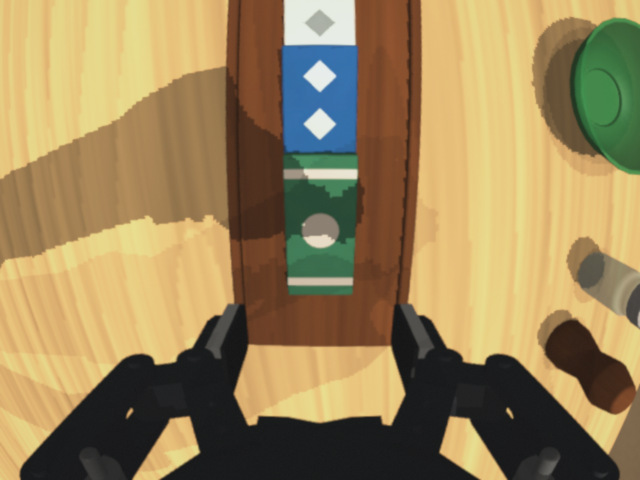

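Green rests on blue, straight and centred: its disc is at (320,230) and its low end at row 294. I'll check the spacing, then hand in.

```bash
python3 - <<'E'
from h import *
W=cam("wrist");O=np.array([572.6,118.5]);A=np.array([.1014,.9948])
X=[((plane(W,p,z)[:2]-O)@A,(plane(W,p,z)[:2]-O)@[-A[1],A[0]]) for p,z in(((319.5,124),25.3),((320.5,230),25.3),((319.5,22),18))]
print(X)
if 58<X[0][0]-X[1][0]<76: bot.finish_job();print("done",bot.observe()["time"])
E
```

```text
[(np.float64(13.768227847463377), np.float64(-0.4810801984471275)), (np.float64(-53.90592538551374), np.float64(-1.2277144115613838)), (np.float64(82.34961652119985), np.float64(-0.3880943050169656))]
the job is handed in; nothing more can be done
the job is handed in; nothing more can be done
```

The blue and green tiles are laid in a shingled row from the white one and the job is handed in; the measured spacings are about 68 mm each, within 2 mm of the tray's centre line, but no verdict was printed.

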